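# Square up the tins against the back stop with the straightedge

### The job

Take the straightedge by its red handle and, with its flat face, push the three tins back together into one straight row against the bar of the sprung back stop. Press the row home so that every tin is firmly squeezed between straightedge and stop for a second, lightly: about 12 N more than it took to slide them, never over 22 N. Then ease off slowly so the row stays straight, and leave the straightedge standing on the worktop well clear (at least 5 cm) in front of the tins; touch the tins only with the straightedge and leave the sauce bottles and the timer alone.

Things in the scene. Friction and masses are not known exactly. Their poses are not given: they have to be found in the camera images.
- rail: back stop's fixed steel foot. It carries a straight aluminium bar (280 mm long, 14 thick, 3 to 45 mm above the worktop) on a clamped carriage, set each time 0 to 24 mm deeper: this is not measured, feel or look for the bar. Origin on the worktop under the middle of the bar's front face at setting 0; x away from the robot, square to that face, y along the bar to the left, z up
- rail_foot (a point): top of the back stop's fixed dark foot plate, 75 mm behind rail's origin, 8 mm above the worktop. In front of it the bar sits on one central rubber mount: it gives way backward at about 8 N per mm (6 mm at most) and swivels a little about the vertical (10 N m per rad), damped, and springs back. The bar must not be loaded with over 22 N in all
- ruler: straightedge: loose aluminium angle 260 mm long, 0.25 kg, standing on the worktop before the tins. Upright leg 42 mm high, 6 thick, faces the tins; flat leg 45 mm deep, 5 thick, lies on the worktop toward the robot. Origin: bottom middle of the upright leg's front face; x forward out of that face, y along the edge, z up. It carries the red handle
- ruler_grip (a point): centre of the gripping part of the red upright handle fin in the middle of the straightedge: 26 mm behind the front face, 60 mm above the underside, axes as ruler. The fin is 14 mm thick (along y), 34 mm deep (along x), its top 82 mm high; take it from above across the 14 mm, the fingers behind the face
- tin_a: preserve tin with an orange-red label, an upright cylinder 57.4 mm across and 72 mm tall, about 0.1 kg, standing loose on the worktop; origin at the centre of its underside. The three tins are alike; starts on the left
- tin_b: preserve tin with an orange-red label, an upright cylinder 57.4 mm across and 72 mm tall, about 0.1 kg, standing loose on the worktop; origin at the centre of its underside. The three tins are alike; starts in the middle
- tin_c: preserve tin with an orange-red label, an upright cylinder 57.4 mm across and 72 mm tall, about 0.1 kg, standing loose on the worktop; origin at the centre of its underside. The three tins are alike; starts on the right, about 80 mm from its neighbour. Tin centres start at x = -69 to -37 mm in rail's frame; sliding all three takes 1 to 5 N
- sauce_dark: dark brown squat sauce bottle, 61 mm across, 162 mm tall, loose, beyond the left end of the bar; origin at the centre of its underside. To be left alone
- sauce_orange: orange squat sauce bottle, 61 mm across, 162 mm tall, loose, beyond the right end of the bar; origin at the centre of its underside. To be left alone
- timer: cream round twist timer, 60 mm across, 52 mm tall, loose, to the right of the straightedge; origin at the centre of its underside. To be left alone
There are look-alikes about, which are no part of the job. What is shaped like the tin_a but green or purple is not meant.

How it is judged:
By the outcome, as a careful person would: the job done as asked, in the order asked, and still so for the second after the job is handed in, with the robot touching nothing.
It also fails if it takes over 54 s, if anything falls off the work surface, if the arm or the gripper's body presses on something with over 40 N, if the wrist force passes 120 N, or if a joint passes its speed limit or range.

### The arm

A 6-joint arm with a two-finger parallel gripper is mounted at the origin on a cart in front of the work surface, level with it; the furniture and walls round the work are solid. World frame = base frame: x ahead of the robot, y to its left, z up, the work surface at z = 0. Lengths are in mm, angles in rad, forces in N, time in s.
With the tool pointing down it reaches from about 275 to 825 mm from the base axis. Payload 4.9 kg.
Tool frame: the origin (TCP) lies at the very end of the fingers, on their centre line; the grasp point (between the pads) lies 19 mm behind it; z points along the fingers, y is the line along which they close (so a half turn about z gives the same grasp; the last joint's range is limited). The gripper opens to 85 mm and grips with 20 to 120 N. Pads are 22 mm wide; open, the fingers measure 114 mm over their backs; the gripper's body (76 mm by 85 mm) begins 54 mm behind the grasp point. The pads swing forward as they close: fully open they stand 13 mm farther back than shut.
Start: joints at [-1.319, 0.326, -0.193, 1.052, 0, 1.437], TCP at [206.978, -509.587, 231.281] pointing down, gripper open.
Joint ranges: [-2.65, 2.65], [-0.97, 1.79], [-1.3, 1.35], [-1.93, 2.1], [-1.47, 1.37], [-3.14, 3.14]. Speed limits (rad/s): [2.57, 2.57, 3.14, 3.14, 3.14, 3.14].

### API

Orientations are given as [roll, pitch, yaw] about the fixed x, y, z axes, in that order (R = Rz(yaw) Ry(pitch) Rx(roll)).
In Python, from bench import bot, solve_ik, imaging gives the robot as it stands. Calls block until the motion is done:
- bot.move_ptp(position, orientation): joint-space move of the TCP to a pose.
- bot.movel(position, rot=None, max_speed=150, threshold=None): straight line of the TCP; rot=None keeps the orientation; max_speed is the mean speed in mm/s. With threshold (N) it stops when the force on the tool has changed by that much, and returns True; else False.
- bot.move_j(angles): joint-space move.
- bot.grip(opening, effort=None): opening from 0.0 (shut) to 1.0 (fully open); effort is the grip in N (None keeps the last); returns when the fingers have stopped.
- bot.dwell(seconds).
- solve_ik(position, orientation): joint angles nearest the present ones, or None.
- bot.get_state(): the state.
- imaging.capture(name): name is "side" or "top" or "wrist"; returns the picture (400x640x3 uint8, blue, green, red); there is no depth.
- imaging.camera_model(name): a dict with "K" (3x3 intrinsics, pixels), "position" and "rotation" of the camera in the world. Camera axes: x right, y up, looking along -z (the intrinsics and any distortion apply to the point x, -y, -z); pixel columns grow to the right and rows downward; lengths in mm; the calibration is good to about 2 mm. The wrist camera is an equidistant fisheye: a pixel r from the principal point sees the ray r / f radians off the axis. A picture is of the moment at which its call begins: read the wrist's pose just before it. camera_model takes no time and is no camera call; for the wrist camera it gives the pose at the moment of the call.
A pose or a line that the arm cannot do raises bot.IKError and nothing moves.
- bot.sign_off(): hands the job in; it is judged then, once.
The state is a dict: "t": time; "qpos": joint angles; "joint_velocities": joint speeds; "effort": joint torques, N m; "tcp_pos": TCP position; "orientation": TCP orientation; "contact_force": force on the tool from outside, world axes, zero at the start; "wrist_torque": the same for the moment, N m; "opening": opening from 0.0 (shut) to 1.0 (fully open); "gripper_force": force on a finger pad.
Only numpy, scipy, OpenCV 4.12 (cv2) and the standard library are available. Lean on these libraries where they do the work, as an engineer would, in place of code of your own. Each camera call takes 0.05 s, during which the arm holds its last target. There are 200 camera calls.

## Working session

There is one attempt and no reset: what is moved stays moved. The work goes in short steps, each a Python script; the robot and the scene stay as the last script left them, time stands still between calls to the robot, and variables do not carry over. Pictures are saved under pics/ and viewed, at most 10 in all, crops included, and the job is handed in when it is done.

```bash
ls; mkdir -p pics
python3 - <<'E'
from bench import bot, solve_ik, imaging
import cv2
for n in("side","top"):
    cv2.imwrite(f"pics/{n}0.png",imaging.capture(n)); m=imaging.camera_model(n); print(n,m)
print(bot.get_state())
E
```

```text
pics
side {'K': array([[435.71183754,   0.        , 317.72186619],
       [  0.        , 435.71183754, 202.93423731],
       [  0.        ,   0.        ,   1.        ]]), 'position': array([ 765.43368036,  542.22890367, 1090.42590404]), 'rotation': array([0.51964583, 0.00739323, 2.81564103])}
top {'K': array([[395.6746665 ,   0.        , 317.86689601],
       [  0.        , 395.6746665 , 193.56552572],
       [  0.        ,   0.        ,   1.        ]]), 'position': array([459.97042724, -36.42007348, 927.65724734]), 'rotation': array([ 0.13118917, -0.00412799, -1.58252986])}
{'t': 0.1, 'qpos': array([-1.31920367e+00,  3.26905324e-01, -1.93467668e-01,  1.05202578e+00,
       -7.36659312e-06,  1.43659303e+00]), 'joint_velocities': array([ 0.00102832, -0.00189477,  0.00186242,  0.00157681,  0.00052054,
        0.00112703]), 'effort': array([ 8.42795507e-04, -4.44239008e+01,  2.63037819e+01,  7.93984334e-03,
       -8.38804908e-05, -1.17070138e-05]), 'tcp_pos': array([ 206.83802219, -509.05822773,  230.56694521]), 'orientation': array([-3.14000363e+00, -2.07108343e-04,  3.85795791e-01]), 'contact_force': array([0.03817621, 0.8308276 , 0.82409439]), 'wrist_torque': array([ 0.00834352,  0.01642235, -0.00938059]), 'gripper_force': 0.0, 'opening': 0.9970868366612113}
```

View pics/top0.png

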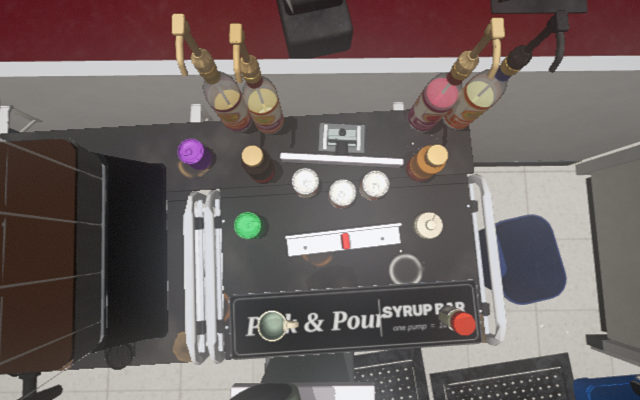

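View pics/side0.png

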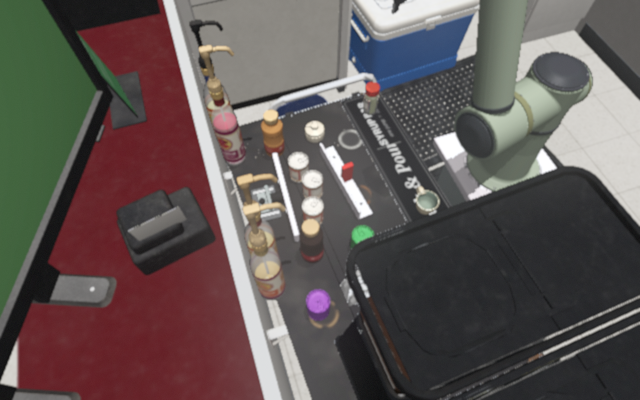

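The top view shows the bar from (282,157) to (403,162), and the tins at (305,182), (342,193) and (376,184). The straightedge runs from (287,242) to (400,235) with its red handle at (346,241), and the timer is at (428,225). The side view agrees with this. Next I'll measure these with masks.

```bash
cat > h.py <<'E'
import numpy as np, cv2
from scipy.spatial.transform import Rotation as R
from bench import bot, solve_ik, imaging
def ray(m,uv,fish=False):
    K=m["K"]; x=(uv[0]-K[0,2])/K[0,0]; y=(uv[1]-K[1,2])/K[1,1]
    if fish:
        r=np.hypot(x,y); s=np.sin(r)/max(r,1e-9); d=np.array([x*s,-y*s,-np.cos(r)])
    else: d=np.array([x,-y,-1.])
    return R.from_euler("xyz",m["rotation"]).apply(d)
def onz(m,uv,z,fish=False):
    d=ray(m,uv,fish); p=np.array(m["position"]); return (p+d*(z-p[2])/d[2])[:2]
def blobs(mask,amin=15):
    n,l,s,c=cv2.connectedComponentsWithStats(mask.astype(np.uint8))
    return [(i,s[i],c[i],l==i) for i in range(1,n) if s[i,4]>=amin]
E
cat > m.py <<'E'
from h import *
m=imaging.camera_model("top"); im=cv2.imread("pics/top0.png")
h,s,v=cv2.split(cv2.cvtColor(im,cv2.COLOR_BGR2HSV).astype(int))
roi=np.zeros(v.shape,bool); roi[140:270,230:460]=1
for thr in (150,200):
  W=(v>thr)&(s<60)&roi
  for i,st,c,k in blobs(W,40): print(thr,st,c.round(1))
W=(v>150)&(s<60)&roi
for i,st,c,k in blobs(W,100):
    if st[2]>60:
        cols=np.arange(st[0]+4,st[0]+st[2]-4)
        for nm,z in(("top",45 if c[1]<200 else 42),):
            # sub-pixel upper edge: half-level crossing of column profile
            P=[]
            for u in cols:
                r0=np.where(k[:,u])[0].min(); col=v[r0-4:r0+3,u].astype(float); lo,hi=col[0],col.max(); t=(lo+hi)/2
                j=np.where(col>=t)[0][0]; P.append((u,r0-4+j-(col[j]-t)/max(col[j]-col[j-1],1)))
            P=np.array(P,np.float32); vx,vy,x0,y0=cv2.fitLine(P,cv2.DIST_HUBER,0,.01,.01).ravel()
            e=[onz(m,(u,y0+(u-x0)*vy/vx),z) for u in (st[0]-.5,st[0]+st[2]-.5)]
            d=e[0]-e[1]; print("edge z",z,e,"len",np.hypot(*d),"yaw",np.arctan2(-d[0],d[1]),"mid",(e[0]+e[1])/2)
for i,st,c,k in blobs((s>150)&((h<8)|(h>172))&roi&(v>90),15): print("red",st,c,onz(m,c,75))
for c in ((305.5,182),(342.5,193),(376,184)): print("tin",onz(m,c,72))
print("timer",onz(m,(428,225),52))
E
python3 m.py
python3 - <<'E'
import cv2
a=cv2.imread("pics/top0.png")[120:265,260:450]
cv2.imwrite("pics/crop.png",cv2.resize(a,None,fx=4,fy=4,interpolation=cv2.INTER_NEAREST))
E
```

```text
150 [322 140   5  10  43] [324.3 144.6]
150 [356 140   5  11  47] [358.3 145.2]
150 [280 153 124  12 798] [341.6 158.6]
150 [292 168  27  27 551] [304.8 180.8]
150 [362 171  27  26 553] [375.4 183.5]
150 [329 180  27  26 557] [342.2 192.2]
150 [415 212  28  27 574] [428.5 225. ]
150 [ 285  223  117   34 2227] [343.  239.3]
150 [390 255  30  15 124] [403.  259.8]
200 [280 153 123  12 659] [341.5 158.3]
200 [293 169  25  25 468] [304.9 181.4]
200 [363 171  25  25 467] [375.  183.5]
200 [330 180  25  25 483] [342.2 192.4]
200 [417 213  25  25 470] [429. 225.]
200 [ 286  223  115   33 1973] [343.2 239.3]
edge z 45 [array([672.46883792,  44.95055322]), array([ 654.81973645, -237.50851866])] len 283.00992574228957 yaw -0.06240262123844246 mid [663.64428719 -96.27898272]
edge z 42 [array([482.76481603,  33.92419075]), array([ 509.87107516, -227.87293595])] len 263.19666569675934 yaw 0.10317154670026278 mid [496.31794559 -96.9743726 ]
red [346 238   3  11  15] [347.26666667 243.6       ] [ 463.79966113 -102.86483306]
tin [598.66638013 -14.50117056]
tin [573.46685917 -95.04441725]
tin [ 592.52426708 -168.80675182]
timer [ 502.61615411 -284.1306146 ]
```

View pics/crop.png

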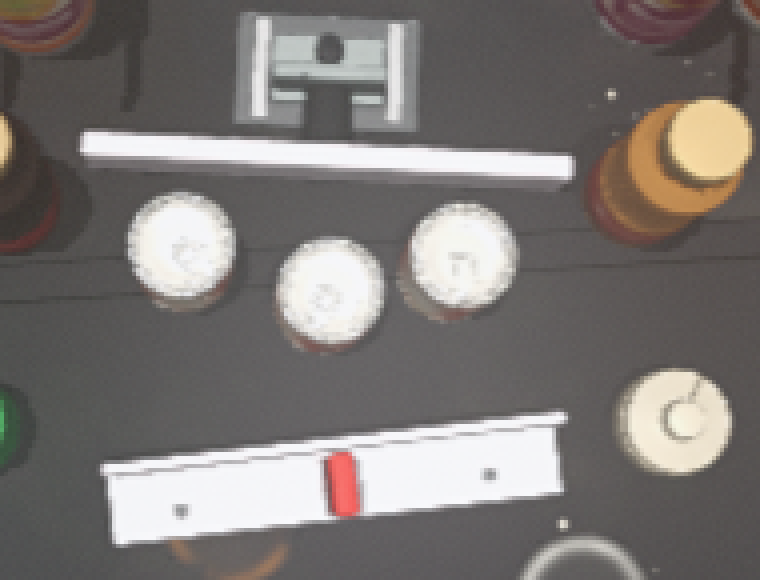

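The crop shows the bar tilted slightly clockwise and the straightedge tilted the other way. The handle top is at about (345.5,241), and both sauce bottles stand clear beyond the ends of the bar. I'll grasp the handle, lift it slightly, line it up with the bar and recheck.

```bash
cat > g.py <<'E'
from h import *
m=imaging.camera_model("top")
print("bottles",onz(m,(437,155),162),onz(m,(253,155),162))
yaw=0.103; f=np.array([496.3,-97.]); g=f-26*np.array([np.cos(yaw),np.sin(yaw)])
bot.grip(0.5,60)
bot.move_ptp([*g,110],[np.pi,0,yaw]); bot.movel([*g,42],max_speed=80)
bot.grip(0.0,80); s=bot.get_state(); print(s["t"],s["tcp_pos"],s["opening"],s["gripper_force"],s["contact_force"])
bot.movel([*g,44],max_speed=20)
# align with bar, face ~ x=525 on bar axis, shifted 3 mm left
yb=-0.0624; n=np.array([np.cos(yb),np.sin(yb)]); l=np.array([-n[1],n[0]]); O=np.array([649.7,-95.4])
t=O-(128+26)*n+3*l
bot.movel([*t,44],rot=[np.pi,0,yb],max_speed=50)
bot.dwell(.3); s=bot.get_state(); print(s["t"],s["tcp_pos"],s["orientation"],s["contact_force"],s["wrist_torque"])
im=imaging.capture("top"); cv2.imwrite("pics/top1.png",im)
cv2.imwrite("pics/crop1.png",cv2.resize(im[120:265,260:450],None,fx=4,fy=4,interpolation=cv2.INTER_NEAREST))
E
python3 g.py
```

```text
bottles [ 635.32295206 -277.51647127] [639.24504968  86.49709483]
3.7833 [470.9641251  -99.66839099  42.62761737] 0.1540115790911675 78.67963314056396 [-0.55326789  0.89428763  5.72964229]
5.1 [496.01439472 -82.90759433  44.0173262 ] [-3.14158824e+00  1.16592228e-04 -6.25987614e-02] [-0.0718749  -0.07435346 -2.80605088] [3.97293469e-02 3.79846758e-05 6.48435854e-04]
```

View pics/crop1.png

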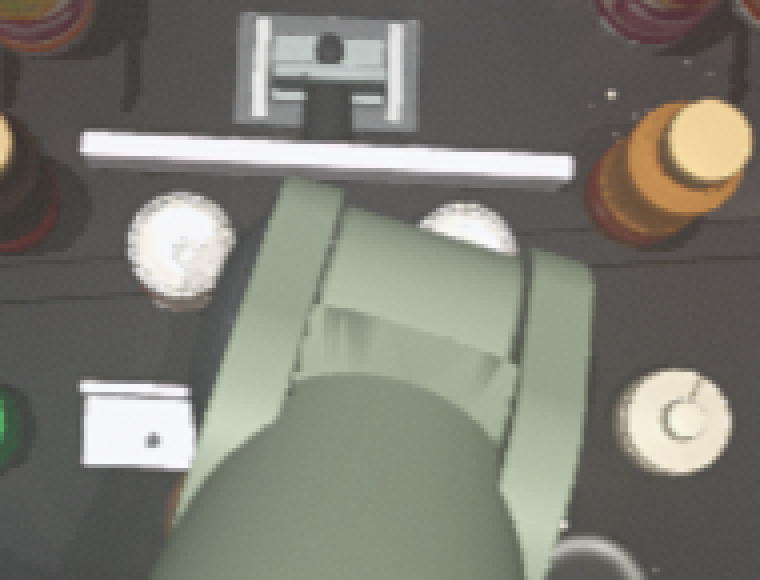

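The grip holds and the straightedge is parallel to the bar. Now I'll push gently, logging the force until the bar is felt.

```bash
cat > p.py <<'E'
from h import *
yb=-0.0624; n=np.array([np.cos(yb),np.sin(yb)]); l=np.array([-n[1],n[0]]); O=np.array([649.7,-95.4])
def T(x,z=44): return [*(O+(x-26)*n+3*l),z]
def F():
    s=bot.get_state(); return -float(s["contact_force"][:2]@n), float(s["wrist_torque"][2]), s
E
python3 - <<'E'
from p import *
f0=F()[0]
print(bot.movel(T(-68),max_speed=30,threshold=10)); 
x=-68
for k in range(20):
    f,tz,s=F(); print(x,round(s["t"],2),round(f-f0,2),round(tz,3),(s["tcp_pos"][:2]-T(x)[:2])@n)
    if f-f0>7: break
    x+=1; bot.movel(T(x),max_speed=6)
E
```

```text
False
-68 7.3 1.36 -0.047 -0.05495178602211902
-67 7.62 0.24 0.013 0.1369215333191671
-66 7.93 1.2 0.025 0.136474000545868
-65 8.25 0.81 0.056 0.15683876029146895
-64 8.57 0.12 0.012 0.1096148564764477
-63 8.88 0.45 0.073 0.12736213363618604
-62 9.2 0.61 -0.006 0.12769409269051524
-61 9.52 1.02 -0.035 0.13561936775259872
-60 9.83 -0.01 -0.006 0.11977784147423408
-59 10.15 1.65 -0.023 0.14866490901045
-58 10.47 0.82 -0.029 0.13475815928748722
-57 10.78 1.2 0.032 0.15323024898125073
-56 11.1 3.62 0.01 -0.611632795937811
-55 11.42 5.15 0.013 -1.2613151054576888
-54 11.73 6.88 -0.028 -2.0309689028607676
-53 12.05 8.72 -0.02 -2.8609826649985624
```

Run:
```python
from p import *
x=-53
def show(): 
    f,tz,s=F(); print(round(x,2),round(s["t"],2),round(f,2),round(tz,3),((s["tcp_pos"][:2]-O)@n+26).round(2)); return f
f=show()
while x<-47 and f<13.3:
    x+=0.5; bot.movel(T(x),max_speed=3); f=show()
for k in range(4): bot.dwell(.4); show()
```

```text
-53 12.05 8.71 -0.02 -55.86
-52.5 12.37 9.24 0.005 -55.8
-52.0 12.68 9.77 -0.025 -55.72
-51.5 13.0 11.95 -0.055 -55.64
-51.0 13.32 11.64 -0.029 -55.51
-50.5 13.63 13.54 -0.041 -55.45
-50.5 14.03 12.22 0.043 -55.38
-50.5 14.43 12.86 -0.103 -55.43
-50.5 14.83 13.23 -0.046 -55.43
-50.5 15.23 12.26 -0.049 -55.41
```

Run:
```python
from p import *
def show(x): 
    f,tz,s=F(); print(round(x,2),round(s["t"],2),round(f,2),round(tz,3),((s["tcp_pos"][:2]-O)@n+26).round(2)); return f
bot.movel(T(-49.8),max_speed=3)
for k in range(4): bot.dwell(.4); show(-49.8)
for x in np.arange(-51,-62,-1.): bot.movel(T(x),max_speed=2.5); show(x)
bot.movel(T(-66),max_speed=6); bot.movel(T(-128),max_speed=40); bot.dwell(.3); show(-128)
im=imaging.capture("top"); cv2.imwrite("pics/top2.png",im)
cv2.imwrite("pics/crop2.png",cv2.resize(im[120:265,260:450],None,fx=4,fy=4,interpolation=cv2.INTER_NEAREST))
```

```text
-49.8 16.02 14.18 -0.009 -55.29
-49.8 16.42 14.29 0.01 -55.27
-49.8 16.82 14.51 -0.023 -55.29
-49.8 17.22 14.13 0.01 -55.3
-51.0 17.77 11.12 -0.063 -55.36
-52.0 18.25 8.68 -0.041 -55.41
-53.0 18.73 6.08 -0.004 -55.63
-54.0 19.22 6.17 0.014 -55.87
-55.0 19.7 4.17 -0.049 -55.86
-56.0 20.18 5.59 -0.019 -56.03
-57.0 20.67 2.96 -0.006 -56.28
-58.0 21.15 0.34 0.017 -57.07
-59.0 21.63 -0.1 0.047 -59.04
-60.0 22.12 0.05 -0.021 -60.0
-61.0 22.6 0.64 0.008 -60.99
-128 25.58 1.21 0.051 -127.91
```

View pics/crop2.png

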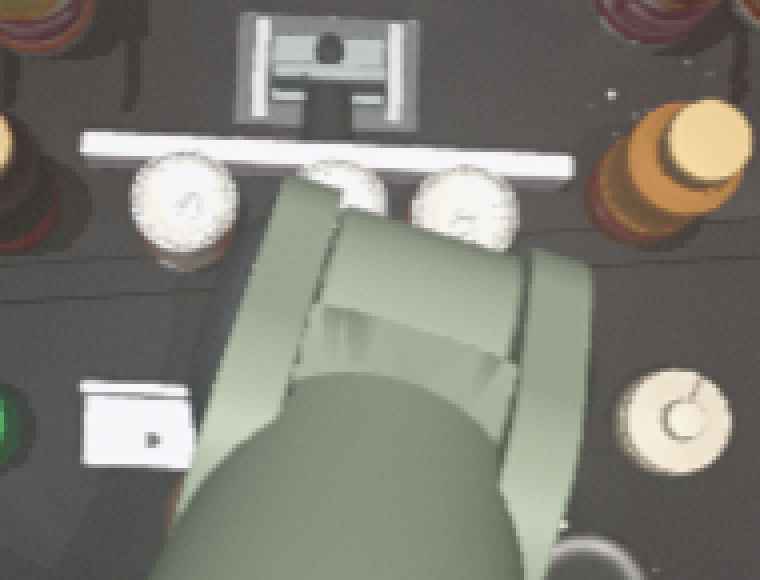

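The three tins stand in a straight row against the bar, in line with it, and the straightedge is about 70 mm clear in front of them. I'll set it down and let go.

Run:
```python
from p import *
print(bot.movel(T(-128,41.5),max_speed=4,threshold=3)); s=bot.get_state(); print(s["t"],s["tcp_pos"],s["contact_force"])
bot.grip(0.5); bot.dwell(.2)
bot.movel(T(-128,150),max_speed=60)
bot.move_ptp([300,-300,230],[np.pi,0,0]); bot.dwell(.5)
s=bot.get_state(); print(s["t"],s["contact_force"])
im=imaging.capture("top"); cv2.imwrite("pics/top3.png",im)
cv2.imwrite("pics/crop3.png",cv2.resize(im[120:265,260:450],None,fx=4,fy=4,interpolation=cv2.INTER_NEAREST))
m=imaging.camera_model("top")
h,sa,v=cv2.split(cv2.cvtColor(im,cv2.COLOR_BGR2HSV).astype(int))
```

```text
True
26.0667 [496.17269663 -82.81676708  42.64527216] [0.15481275 0.73620101 4.76288837]
30.275 [0.2647862  0.49426833 0.21222202]
```

View pics/crop3.png

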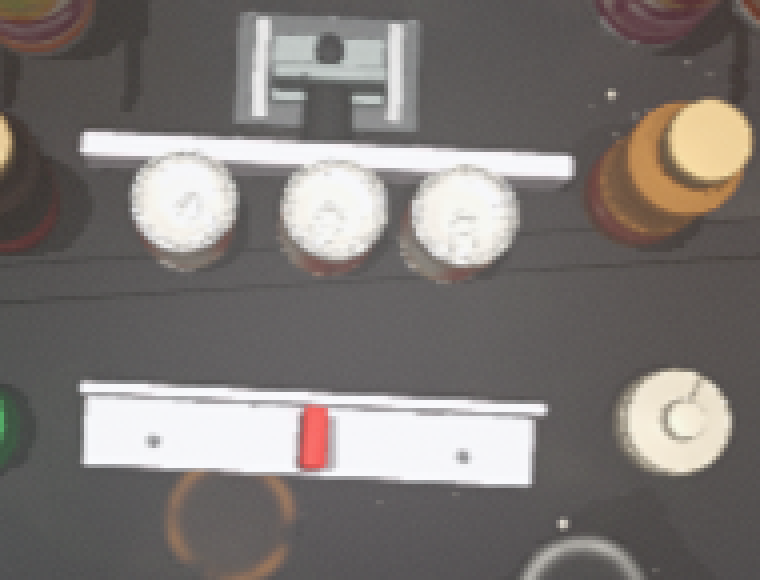

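The tins are straight against the bar, at crop positions (184,204), (334,212) and (464,218). The straightedge stands flat and clear of them, and the bottles and timer haven't moved.

```bash
python3 -c "
from bench import bot
print(bot.sign_off())"
```

```text
the job is handed in; nothing more can be done
None
```

I handed the job in at about 30 s. The three tins stand in one straight row against the bar after a press of about 14 N held for over a second (sliding them read about 1–1.5 N). The straightedge stands on the worktop about 7 cm in front of them, and the bottles and timer were not touched.

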